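# Open the inspection lamp and seat its polariser on the alignment bar

## Task

Open the round inspection lamp: twist its black bayonet cover about a quarter turn anticlockwise (seen from above) until its pointer has gone from the red mark to the green one, lift it straight off and set it down, right way up, wholly on the blue mat. Then, by its small lug, turn the brass-rimmed polariser in its seat, without lifting it out, until its flat edge lies square and snug against the dark alignment bar. Put the cover down rather than drop it, leave the brass weights, the dropper bottle and the brush where they are, and let go of everything at the end.

Things in the scene. Friction and masses are not known exactly. Their poses are not given: they have to be found in the camera images.
- lamp: grey finned round lamp housing, fixed, left or right ahead of the robot, turned up to 30 degrees; foot 152 mm, body 132 mm across. Origin: on its axis at the bench. The cover stands on its shoulder, 40 mm up, by whose edge are a red mark (locked) at -x and a green one (open) 75 degrees further anticlockwise. A steel collar, 98 mm across, rises to 54 mm. A connector stub sticks out low at +x
- cover: loose black bayonet cover, 121 mm across, 34 mm high without its grip, about 0.22 kg, white pointer on its skirt at -x. Origin: on its axis at the lower rim, z up. At start locked, its x axis within 5 degrees of the lamp's. Light friction, 2 mm of play. Turned anticlockwise it is free to lift at 61 to 85 degrees (stop), best at 73; it must rise 30 mm to clear all
- rib (a point): centre of the cover's grip rib, on its axis, 45 mm above the cover's lower rim, axes as the cover's. The rib stands on the flat roof from 34 to 55 mm above the rim; 14 mm thick (along y), 70 mm long (along x)
- seat (a point): in the lamp's collar, hidden by the cover at start: where the finished polariser's underside centre comes to lie, on the lamp's axis, 48 mm above its origin, axes as the lamp's. The oblong seat is 72 mm wide (y), from the bar's face at x = +29.5 mm to the far wall at x = -41.5 mm. Not lined up, a polariser's centre is at x below -4.5 mm; slide it to +x as its flat comes round
- polariser: loose brass-rimmed disc with dark glass, 68 mm across, 6 mm thick, about 0.14 kg, lying in the seat under the cover, top flush with the collar. Origin: centre of the full circle, underside, z up. Its rim has a 34 mm long flat at +x, 29.5 mm from the centre. At start its x axis is 0.6 to 1.25 rad anticlockwise of the lamp's; finished, both point the same way. It slides on the seat's floor
- lug (a point): centre of the lug on the polariser's top at its -x rim, 26.5 mm from the disc's centre, 11.5 mm above its underside, axes as the polariser's. The brass lug is 10 mm thick (along y), 12 mm long (along x) and stands 11.5 mm above the disc and the collar; pinch or push it
- flat (a point): middle of the polariser's flat edge, 6 mm above its underside, axes as the polariser's
- bar_face (a point): middle of the alignment bar's face, 54 mm above the lamp's origin and 29.5 mm from its axis towards its +x, axes as the lamp's; the face looks to -x. The bar is dark steel, 36 mm long along y, its top 3 mm above the collar
- mat: blue flat mat 220 (x) by 200 (y) by 3 mm, fixed to the bench, on the other side from the lamp. Origin: centre of its underside
- weight_500: largest of three brass check weights, with a knob, 37 mm across, 50 mm high: leave alone. Origin: centre of its underside
- dropper_bottle: amber dropper bottle, 35 mm across, 112 mm high: leave alone. Origin: centre of its underside
- flat_brush: flat paint brush lying down, 206 mm long along its y, 49 mm wide, 14 mm high: leave alone. Origin: centre of its underside

How it is judged:
By the outcome, as a careful person would: the job done as asked, in the order asked, and still so for the second after the job is handed in, with the robot touching nothing.
It also fails if it takes over 72 s, if anything falls off the work surface, if the arm or the gripper's body presses on something with over 40 N, if the wrist force passes 120 N, or if a joint passes its speed limit or range.

## Robot

A 6-joint arm with a two-finger parallel gripper is mounted at the origin on a cart in front of the work surface, level with it; the furniture and walls round the work are solid. World frame = base frame: x ahead of the robot, y to its left, z up, the work surface at z = 0. Lengths are in m, angles in rad, forces in N, time in s.
With the tool pointing down it reaches from about 0.35 to 0.85 m from the base axis. Payload 8.1 kg.
Tool frame: the origin (TCP) lies at the very end of the fingers, on their centre line; the grasp point (between the pads) lies 19 mm behind it; z points along the fingers, y is the line along which they close (so a half turn about z gives the same grasp; the last joint's range is limited). The gripper opens to 93 mm and grips with 3 to 60 N. Pads are 15 mm wide; open, the fingers measure 128 mm over their backs; the gripper's body (75 mm by 188 mm) begins 65 mm behind the grasp point.
Start: joints at [1.204, 0.13, 1.488, -0, 1.523, -0.085], TCP at [0.167, 0.576, 0.219] pointing down, gripper open.
Joint ranges: [-2.96, 2.96], [-0.89, 2.26], [0.02, 2.5], [-1.34, 4.48], [0, 2.73], [-2.66, 2.66]. Speed limits (rad/s): [2.39, 2.39, 2.79, 3.14, 3.14, 3.14].

## Interface

Orientations are given as a rotation vector (axis times angle).
In Python, from plant import robot gives the robot as it stands. The module is installed in compiled form; this text tells all that it offers.
- The arm moves only by the tool play_rows, never from a script. Its argument "increments" is text: rows parted by semicolons, each of 5 numbers parted by spaces: the shift along the tool's x, y, z in mm, then the turn about the tool's z in degrees, then the closure, from -1 (fully open) to 1 (shut). In form: dx dy dz yaw claw; .... A call has 1 to 20 rows; each row is the pose to reach, as a shift and turn from the pose commanded when the call began, along the tool's axes at that moment; what a row does not reach only later rows make up. A row lasts 1/10 s, in which the tool goes at most 50 mm and 8.59 degrees, less where a joint would pass 70% of its speed; a pose out of reach is approached as far as the arm can. A call with a gripper value outside its range is refused whole. The fingers move at their own pace and stop on an object; "force" is the grip in N (left out, the last holds). Time passes only in rows, so rows that repeat a pose let the fingers close. It gives the time, the measured TCP pose, the force, the opening and the grip force at its end, in the units of the state.
- robot.read_state(): the state, without advancing time (a new reading comes with each control period).
- robot.read_camera(name): name is "scene" or "side" or "wrist"; returns the picture (400x640x3 uint8, blue, green, red); there is no depth.
- robot.calibration(name): a dict with "vertical_fov" (degrees; the focal length in pixels is half the picture's height over the tangent of half this angle, whatever the lens; pixels are square), "cx", "cy" (the principal point, pixels), "D" ([k1, k2, p1, p2, k3] as OpenCV has them; the pictures are not rectified), "rvec" (rotation vector, rad) and "tvec" (3), from world to camera coordinates, as OpenCV has them. Camera axes: x right, y down, z forward; pixel columns grow to the right and rows downward; lengths in m; the calibration is good to about 2 mm. A picture is of the moment at which its call begins: read the wrist's pose just before it. calibration takes no time and is no camera call; for the wrist camera it gives the pose at the moment of the call.
- robot.close_job(): hands the job in; it is judged then, once.
Trained networks look in the newest picture that a camera, given by its name, has taken for a name from the list of things; names that differ only in an ending like _2 or _b are one class to them, and where a whole thing is asked for, a point or a joint stands for the part that bears it (a point fixed in the world has none). Each returns a list of dicts, best first, with "conf" (0 to 1); they miss things now and then, are a little off and sometimes report something else, mostly with a low value. They report only what shows in the picture. A call takes as long as a camera call.
- robot.recognise(camera, query): "centre" ([x, y, z] in m, in world coordinates, good to about 4 mm: the middle of the surface that is visible of it).
- robot.regions_of(camera, query): "pixels" (400x640 bool, what is visible of it).
- robot.landmark_of(camera, query): "centre" ([x, y, z] in m, in world coordinates, good to about 4 mm: a listed point, or the origin of a listed thing).
The state is a dict: "t": time; "q": joint angles; "dq": joint speeds; "joint_torque": joint torques, N m; "tool_pos": TCP position; "orientation": TCP orientation; "force": force on the tool from outside, world axes, zero at the start; "wrist_torque": the same for the moment, N m; "opening": finger opening in m; "gripper_force": force on a finger pad.
Only numpy, scipy, OpenCV 4.12 (cv2) and the standard library are available. Lean on these libraries where they do the work, as an engineer would, in place of code of your own. Each camera call takes 0.05 s, during which the arm holds its last target. There are 200 camera calls.

## Working session

There is one attempt and no reset: what is moved stays moved. The work goes in short steps, Python scripts to look and compute and a tool call to move; the robot and the scene stay as the last step left them, time stands still between calls to the robot, and variables do not carry over. Pictures are saved under pics/ and viewed, at most 10 in all, crops included, and the job is handed in when it is done.

Besides the shell and the picture viewer there is one more tool, called as name(argument=value, ...), one argument or row to a line, values as JSON. play_rows: Moves the arm, as the interface text tells. Its arguments: {"type":"object","properties":{"increments":{"type":"string"},"force":{"type":"number"}},"required":["increments"]}

```bash
mkdir -p pics; cat > h.py <<'E'
import numpy as np, cv2
from plant import robot
from scipy.spatial.transform import Rotation as R
def cal(n):
    c=robot.calibration(n); f=200/np.tan(np.radians(c["vertical_fov"])/2)
    K=np.array([[f,0,c["cx"]],[0,f,c["cy"]],[0,0,1.]])
    return K,np.array(c["D"],float),np.array(c["rvec"],float),np.array(c["tvec"],float)
def proj(c,P): return cv2.projectPoints(np.atleast_2d(np.array(P,float)),c[2],c[3],c[0],c[1])[0].reshape(-1,2)
def plane(c,px,z):
    u=cv2.undistortPoints(np.array(px,float).reshape(-1,1,2),c[0],c[1]).reshape(-1,2)
    Rm=R.from_rotvec(c[2].ravel()).as_matrix(); o=-Rm.T@c[3].ravel()
    d=np.c_[u,np.ones(len(u))]@Rm
    return o+d*((z-o[2])/d[:,2])[:,None]
def state():
    s=robot.read_state(); print("t",round(s["t"],2),"tcp",np.round(s["tool_pos"],4),"F",np.round(s["force"],1),"op",round(s["opening"],4)); print("R",np.round(R.from_rotvec(s["orientation"]).as_matrix(),3).tolist()); return s
def lm(cam,*qs):
    for q in qs:
        print(cam,q,[(round(d["conf"],2),np.round(d["centre"],4).tolist()) for d in robot.landmark_of(cam,q)[:2]])
E
python3 - <<'E'
from h import *
state()
ims=[]
for n in ("scene","side","wrist"):
    im=robot.read_camera(n); cv2.imwrite(f"pics/{n}0.png",im); ims.append(im)
    lm(n,"lamp","cover","rib","mat","weight_500","dropper_bottle","flat_brush")
cv2.imwrite("pics/both0.png",cv2.resize(np.vstack(ims[:2]),(480,600)))
E
```

```text
t 0.0 tcp [0.1666 0.5758 0.2176] F [-0.8 -0.6 -0.2] op 0.0931
R [[-0.961, 0.278, -0.001], [0.278, 0.961, -0.002], [0.0, -0.002, -1.0]]
scene lamp [(0.96, [0.5318, 0.1853, 0.0011])]
scene cover [(0.91, [0.5294, 0.1855, 0.0409])]
scene rib [(0.93, [0.5356, 0.1875, 0.086])]
scene mat [(0.91, [0.5183, -0.1872, 0.0035])]
scene weight_500 [(0.61, [0.4802, 0.4029, 0.0007])]
scene dropper_bottle [(0.79, [0.4933, 0.465, 0.003]), (0.17, [0.5336, 0.1857, 0.0855])]
scene flat_brush [(0.86, [0.5784, -0.4107, -0.0002])]
side lamp [(0.65, [0.5323, 0.1839, -0.002])]
side cover [(0.67, [0.5304, 0.1837, 0.0344])]
side rib [(0.84, [0.5336, 0.1878, 0.085])]
side mat [(0.71, [0.5126, -0.177, -0.0])]
side weight_500 [(0.61, [0.4857, 0.4106, 0.006])]
side dropper_bottle [(0.89, [0.4918, 0.4652, -0.0012])]
side flat_brush [(0.57, [0.5782, -0.4068, 0.0015])]
wrist lamp []
wrist cover []
wrist rib []
wrist mat []
wrist weight_500 [(0.41, [0.4831, 0.4049, -0.0001])]
wrist dropper_bottle []
wrist flat_brush []
```

View pics/scene0.png

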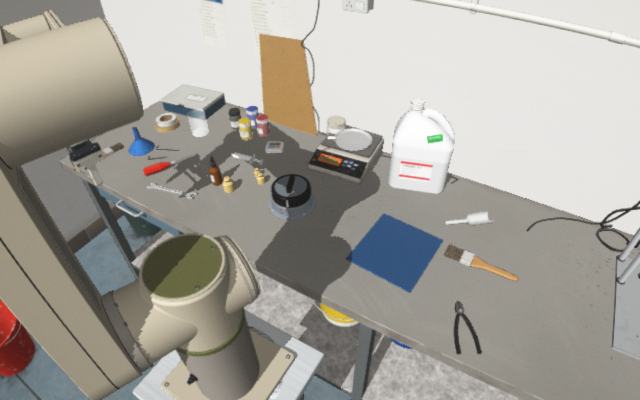

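View pics/side0.png

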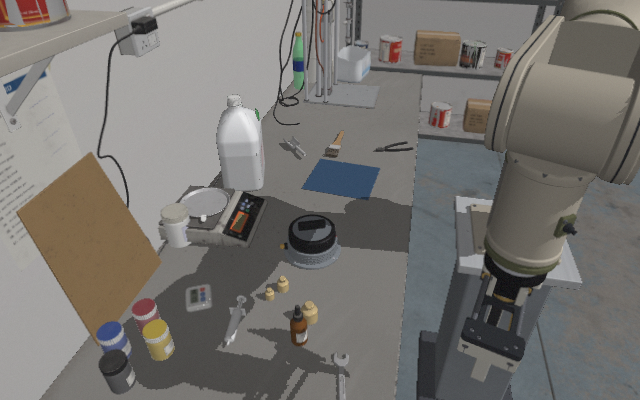

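The scene picture shows the lamp with its cover at (290,195) and the mat at (395,250). The side picture shows the lamp at (312,238), and the networks agree on both. I'll move above the lamp for a closer look.

play_rows(
  increments="-459 -273 -60 0 -1;-459 -273 -60 0 -1;-459 -273 -60 0 -1;-459 -273 -60 0 -1;-459 -273 -60 0 -1;-459 -273 -60 0 -1;-459 -273 -60 0 -1;-459 -273 -60 0 -1;-459 -273 -60 0 -1;-459 -273 -60 0 -1;-459 -273 -60 0 -1;-459 -273 -60 0 -1;-459 -273 -60 0 -1;-459 -273 -60 0 -1;-459 -273 -60 0 -1",
)

```text
t: 2.7
tool_pos: [0.531, 0.1876, 0.2785]
orientation: [-0.438, -3.111, -0.0]
force: [-1.0, -0.2, 0.9]
opening: 0.0931
gripper_force: 0.0
```

```bash
python3 - <<'E'
from h import *
s=state(); print(np.round(s["q"],2))
im=robot.read_camera("wrist"); c=cal("wrist"); cv2.imwrite("pics/w1.png",im)
np.savez("w1.npz",*c)
print("cam",-R.from_rotvec(c[2].ravel()).as_matrix().T@c[3].ravel())
lm("wrist","lamp","cover","rib")
g=robot.regions_of("wrist","rib")
for d in g[:2]:
    m=d["pixels"].astype(np.uint8); print(d["conf"],m.sum(),cv2.minAreaRect(cv2.findNonZero(m)))
E
```

```text
t 2.7 tcp [0.531  0.1876 0.2785] F [-1.  -0.2  0.9] op 0.0931
R [[-0.961, 0.276, -0.0], [0.276, 0.961, 0.0], [0.0, 0.0, -1.0]]
[ 0.25  0.01  1.5   0.    1.63 -1.04]
cam [0.45619978 0.20916652 0.44446055]
wrist lamp []
wrist cover [(0.75, [0.5325, 0.1826, 0.039]), (0.26, [0.5163, -0.1792, 0.0002])]
wrist rib [(0.84, [0.5314, 0.1782, 0.0788])]
0.57 7593 ((320.5505676269531, 173.28091430664062), (97.30781555175781, 98.36780548095703), 57.9946174621582)
```

View pics/w1.png

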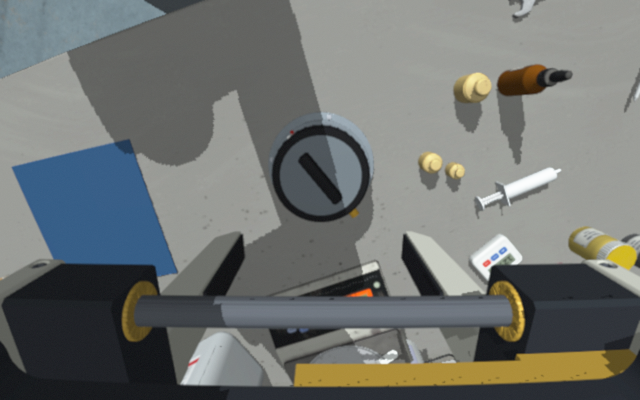

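The wrist picture shows the rib from (303,156) to (339,199), the red mark at about (291,133) and the stub at (354,213). So the cover is turned by roughly 24°. Next I'll measure the rib properly.

```bash
cat > rib.py <<'E'
from h import *
im=cv2.imread("pics/w1.png"); z=np.load("w1.npz"); c=[z[f"arr_{i}"] for i in range(4)]
g=cv2.cvtColor(im,cv2.COLOR_BGR2GRAY)
m=(g<45).astype(np.uint8)
n,l,st,ce=cv2.connectedComponentsWithStats(m)
for i in range(1,n):
    if st[i,4]>200 and 270<ce[i][0]<380 and 120<ce[i][1]<230:
        p=cv2.findNonZero((l==i).astype(np.uint8)).reshape(-1,2); print(st[i],ce[i])
        if st[i,2]<70:
            w=plane(c,p,0.095)[:,:2]; r=cv2.minAreaRect((w*1000).astype(np.float32)); print("rib",r)
            d=w-w.mean(0); e,v=np.linalg.eigh(d.T@d); print("ctr",w.mean(0),"ang",np.degrees(np.arctan2(v[1,1],v[0,1])))
            h=cv2.convexHull((l==i).astype(np.uint8)) if 0 else None
        else:
            h=cv2.convexHull(p).reshape(-1,2)
            w=plane(c,h,0.074)[:,:2]; print("cover circ z74",cv2.fitEllipse((w*1000).astype(np.float32)))
hsv=cv2.cvtColor(im,cv2.COLOR_BGR2HSV); roi=np.zeros_like(g);roi[110:225,265:380]=1
red=((hsv[...,0]<6)|(hsv[...,0]>174))&(hsv[...,1]>130)&(hsv[...,2]>70)&(roi>0)
org=(hsv[...,0]>10)&(hsv[...,0]<30)&(hsv[...,1]>130)&(roi>0)
grn=(hsv[...,0]>40)&(hsv[...,0]<85)&(hsv[...,1]>90)&(roi>0)
for nm,mm,zz in(("red",red,.04),("org",org,.02),("grn",grn,.04)):
    y,x=np.nonzero(mm)
    if len(x):
        w=plane(c,[[x.mean(),y.mean()]],zz)[0]; a=w[:2]-[.532,.1845]; print(nm,len(x),x.mean(),y.mean(),w,np.degrees(np.arctan2(a[1],a[0])),np.hypot(*a))
E
python3 rib.py
```

```text
[ 272  125   97   97 1861] [318.70284793 169.74905965]
cover circ z74 ((530.4395751953125, 185.0048065185547), (117.89144134521484, 119.29324340820312), 84.58423614501953)
[299 153  43  51 725] [319.96413793 177.85103448]
rib ((530.0570068359375, 185.76904296875), (68.86148834228516, 14.67328929901123), 22.782352447509766)
ctr [0.52917858 0.1853383 ] ang -157.80035812151328
red 4 291.5 131.5 [0.47165575 0.16331426 0.04      ] -160.65477499662413 0.06395517268186905
org 50 353.54 212.5 [0.60746223 0.21263686 0.02      ] 20.44847930450688 0.08053714125542198
```

play_rows(
  increments="0 -2.5 20 141 -1;0 -2.5 40 141 -1;0 -2.5 60 141 -1;0 -2.5 80 141 -1;0 -2.5 80 141 -1;0 -2.5 80 141 -1;0 -2.5 80 141 -1;0 -2.5 80 141 -1;0 -2.5 80 141 -1;0 -2.5 80 141 -1;0 -2.5 80 141 -1;0 -2.5 80 141 -1;0 -2.5 80 141 -1;0 -2.5 80 141 -1;0 -2.5 80 141 -1;0 -2.5 80 141 -1;0 -2.5 80 141 -1;0 -2.5 80 141 -1",
)

```text
t: 4.75
tool_pos: [0.531, 0.1843, 0.1987]
orientation: [-3.079, -0.622, -0.0]
force: [-0.0, 0.8, 0.7]
opening: 0.0931
gripper_force: 0.0
```

```bash
python3 - <<'E'
from h import *
s=state(); print(np.round(s["q"],2))
im=robot.read_camera("wrist"); c=cal("wrist"); cv2.imwrite("pics/w2.png",im); np.savez("w2.npz",*c)
lm("wrist","cover","rib")
g=cv2.cvtColor(im,cv2.COLOR_BGR2GRAY)
P=proj(c,[[.53,.1853,.095]])[0]; print(P)
for th in (35,45,55):
  m=(g<th).astype(np.uint8); n,l,st,ce=cv2.connectedComponentsWithStats(m)
  for i in range(1,n):
    if st[i,4]>400 and np.hypot(*(ce[i]-P))<70:
        p=cv2.findNonZero((l==i).astype(np.uint8)).reshape(-1,2)
        r=cv2.minAreaRect((plane(c,p,0.095)[:,:2]*1000).astype(np.float32)); print(th,st[i],r)
E
```

```text
t 4.75 tcp [0.531  0.1843 0.1987] F [-0.   0.8  0.7] op 0.0931
R [[0.922, 0.388, 0.0], [0.388, -0.922, 0.0], [0.0, 0.0, -1.0]]
[0.24 0.04 1.62 0.   1.48 1.42]
wrist cover [(0.94, [0.5342, 0.185, 0.0376])]
wrist rib []
[322.04866271 197.21787025]
35 [ 273  126  111  119 1846] ((541.3350830078125, 181.92431640625), (110.64186096191406, 95.26339721679688), 28.10407257080078)
35 [317 156  14  74 987] ((533.552978515625, 185.31271362304688), (68.62371063232422, 11.896688461303711), 22.63593864440918)
45 [ 264  125  121  120 2721] ((538.7860107421875, 186.76406860351562), (110.87555694580078, 107.24345397949219), 52.79534912109375)
45 [ 316  155   15   76 1054] ((533.3223266601562, 185.70323181152344), (70.49207305908203, 12.575557708740234), 23.305509567260742)
55 [ 263  125  122  121 3180] ((537.9812622070312, 187.32199096679688), (110.51893615722656, 109.52015686035156), 61.71467971801758)
55 [ 316  155   16   76 1114] ((533.4017333984375, 185.51443481445312), (70.51066589355469, 13.219222068786621), 22.5860595703125)
```

View pics/w2.png

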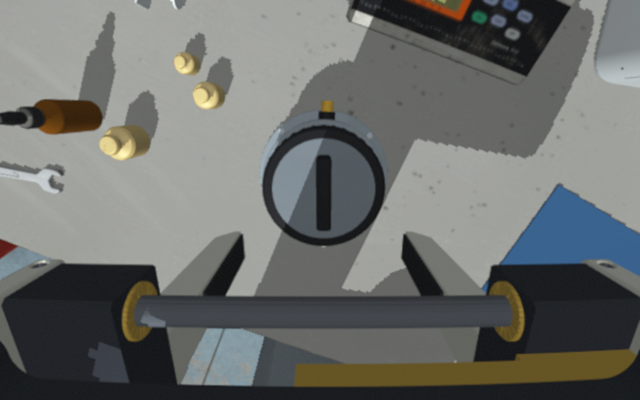

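play_rows(
  increments="1 -0.8 40 0 -1;1 -0.8 80 0 -1;1 -0.8 110 0 -1;1 -0.8 120 0 -1;1 -0.8 120 0 -1;1 -0.8 120 0 1;1 -0.8 120 0 1;1 -0.8 120 0 1;1 -0.8 120 0 1;1 -0.8 120 0 1;1 -0.8 120 0 1;1 -0.8 120 0 1;1 -0.8 120 0 1",
  force=40,
)

```text
t: 6.2
tool_pos: [0.5317, 0.1852, 0.0786]
orientation: [3.079, 0.622, -0.0]
force: [-0.0, -0.1, -0.7]
opening: 0.0336
gripper_force: 0.0
```

play_rows(
  increments="0 0 0 0 1;0 0 0 0 1;0 0 0 0 1;0 0 0 0 1;0 0 0 0 1",
)

```text
t: 6.7
tool_pos: [0.5317, 0.1851, 0.0786]
orientation: [3.079, 0.622, 0.0]
force: [0.6, 0.1, -1.8]
opening: 0.0137
gripper_force: 40.0
```

Gripped: the opening is 13.7 mm against the 14 mm rib. Now twisting.

play_rows(
  increments="0 0 0 -6 1;0 0 0 -12 1;0 0 0 -18 1;0 0 0 -24 1;0 0 0 -30 1;0 0 0 -36 1;0 0 0 -42 1;0 0 0 -48 1;0 0 0 -54 1;0 0 0 -60 1;0 0 0 -66 1;0 0 0 -70.5 1;0 0 0 -70.5 1;0 0 0 -70.5 1",
)

```text
t: 8.1
tool_pos: [0.5317, 0.1852, 0.0786]
orientation: [-2.158, -2.283, 0.0]
force: [-0.3, 0.5, -0.4]
opening: 0.0139
gripper_force: 40.0
```

```bash
python3 - <<'E'
from h import *
s=state(); print(np.round(s["q"],2),s["wrist_torque"],s["gripper_force"])
im=robot.read_camera("wrist"); cv2.imwrite("pics/w3.png",im)
E
```

```text
t 8.1 tcp [0.5317 0.1852 0.0786] F [-0.3  0.5 -0.4] op 0.0139
R [[-0.056, 0.998, -0.0], [0.998, 0.056, 0.0], [0.0, -0.0, -1.0]]
[0.24 0.14 1.74 0.   1.26 0.19] [-0.04737567  0.04357094  0.06948805] 40.00289797782898
```

View pics/w3.png

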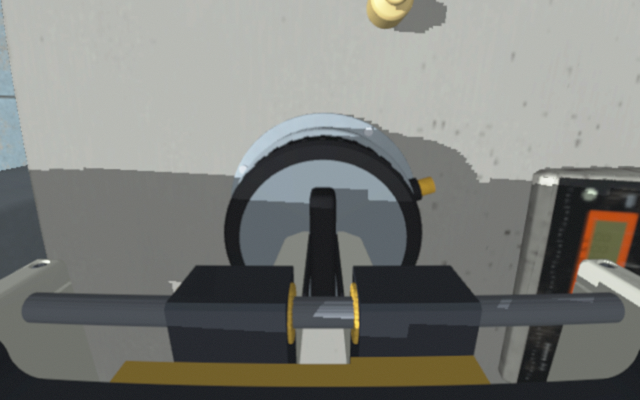

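The rib (column 322) now stands well round from the stub at (425,186), so the cover turned with the hand. I'll lift it gently.

play_rows(
  increments="0 0 -5 0 1;0 0 -10 0 1;0 0 -16 0 1;0 0 -24 0 1;0 0 -34 0 1;0 0 -50 0 1;0 0 -70 0 1;0 0 -90 0 1;0 0 -90 0 1",
)

```text
t: 9.05
tool_pos: [0.5342, 0.1858, 0.1735]
orientation: [2.153, 2.283, 0.009]
force: [1.3, 0.2, -1.9]
opening: 0.0137
gripper_force: 40.0
```

```bash
python3 - <<'E'
from h import *
state()
robot.read_camera("scene"); lm("scene","cover","mat","polariser","lamp","lug","flat","bar_face")
robot.read_camera("side"); lm("side","cover","mat","polariser","lug","flat","bar_face")
c=cal("scene"); d=robot.regions_of("scene","mat")
m=d[0]["pixels"].astype(np.uint8); p=cv2.findNonZero(m).reshape(-1,2)
r=cv2.minAreaRect((plane(c,p,.003)[:,:2]*1000).astype(np.float32)); print("mat",r,d[0]["conf"])
E
```

```text
t 9.05 tcp [0.5342 0.1858 0.1735] F [ 1.3  0.2 -1.9] op 0.0137
R [[-0.059, 0.998, 0.007], [0.998, 0.058, 0.002], [0.001, 0.007, -1.0]]
scene cover [(0.62, [0.536, 0.1853, 0.1374])]
scene mat [(0.9, [0.5164, -0.1834, 0.0014])]
scene polariser [(0.61, [0.5269, 0.1831, 0.0478])]
scene lamp [(0.62, [0.5309, 0.184, -0.0015])]
scene lug [(0.51, [0.5349, 0.1596, 0.0544]), (0.41, [0.485, 0.405, -0.0001])]
scene flat [(0.55, [0.516, 0.2093, 0.0522])]
scene bar_face [(0.75, [0.5619, 0.1934, 0.0488]), (0.22, [0.5195, -0.1871, 0.0028])]
side cover [(0.68, [0.5333, 0.1886, 0.1267])]
side mat [(0.7, [0.536, 0.1866, 0.0446]), (0.58, [0.5155, -0.1806, -0.0033])]
side polariser [(0.78, [0.5286, 0.1838, 0.0499])]
side lug [(0.77, [0.5364, 0.1607, 0.059])]
side flat []
side bar_face [(0.56, [0.5579, 0.1945, 0.0581])]
mat ((515.5597534179688, -180.3411865234375), (201.23497009277344, 223.96240234375), 85.41921997070312) 0.67
```

play_rows(
  increments="-20 -2 0 0 1;-55 -6 0 0 1;-95 -10 0 0 1;-135 -14 0 0 1;-175 -19 0 0 1;-215 -23 0 0 1;-255 -27 0 0 1;-295 -31 0 0 1;-330 -35 20 0 1;-355 -38 50 0 1;-366 -39 75 0 1;-366 -39 95 0 1;-366 -39 110 0 1;-366 -39 115 0 1;-366 -39 115 0 1",
)

```text
t: 11.35
tool_pos: [0.514, -0.182, 0.0532]
orientation: [-2.154, -2.285, 0.0]
force: [-0.2, 0.0, -1.8]
opening: 0.0138
gripper_force: 40.0
```

```bash
python3 - <<'E'
from h import *
state()
a=robot.read_camera("scene"); lm("scene","cover","rib"); b=robot.read_camera("side"); lm("side","cover","rib")
cv2.imwrite("pics/p1.png",np.hstack([cv2.resize(a[180:320,310:470],(400,350)),cv2.resize(b[90:230,270:430],(400,350))]))
E
```

```text
t 11.35 tcp [ 0.514  -0.182   0.0532] F [-0.2  0.  -1.8] op 0.0138
R [[-0.059, 0.998, -0.001], [0.998, 0.059, 0.0], [0.001, -0.001, -1.0]]
scene cover [(0.8, [0.5145, -0.1799, 0.0143])]
scene rib [(0.87, [0.5206, -0.1827, 0.0602]), (0.66, [0.5303, 0.1882, -0.0011])]
side cover [(0.69, [0.5161, -0.1832, 0.0157]), (0.49, [0.4922, 0.4667, 0.0008])]
side rib [(0.61, [0.5174, -0.1805, 0.0599])]
```

View pics/p1.png

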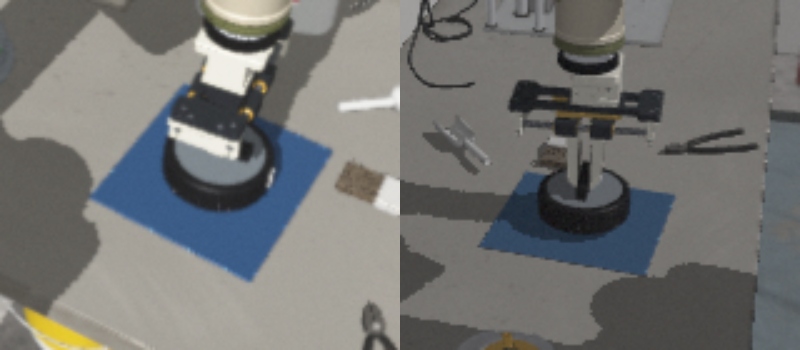

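The cover hangs level over the middle of the mat in both crops, about 11 mm up. I'll set it down.

play_rows(
  increments="0 0 5 0 1;0 0 8.5 0 1;0 0 10 0 1;0 0 11 0 1;0 0 11.5 0 1;0 0 12 0 1;0 0 12 0 1",
)

```text
t: 12.35
tool_pos: [0.5143, -0.1825, 0.0417]
orientation: [2.155, 2.285, 0.0]
force: [0.4, -0.1, -2.4]
opening: 0.0136
gripper_force: 40.0
```

play_rows(
  increments="0 0 0.5 0 1;0 0 0.5 0 1",
)

```text
t: 12.55
tool_pos: [0.5143, -0.1825, 0.0416]
orientation: [2.155, 2.285, 0.0]
force: [-2.5, 1.2, 2.4]
opening: 0.0134
gripper_force: 40.0
```

play_rows(
  increments="0 0 0.5 0 1;0 0 0.5 0 1",
)

```text
t: 12.75
tool_pos: [0.5143, -0.1825, 0.0415]
orientation: [2.155, 2.285, -0.0]
force: [-4.2, 2.0, 7.2]
opening: 0.0138
gripper_force: 40.0
```

play_rows(
  increments="0 0 0.5 0 1;0 0 0.5 0 1",
)

```text
t: 12.95
tool_pos: [0.5144, -0.1826, 0.0416]
orientation: [2.155, 2.285, -0.0]
force: [-7.1, 2.7, 12.1]
opening: 0.0137
gripper_force: 40.0
```

play_rows(
  increments="0 0 -1 0 0;0 0 -1 0 -0.2;0 0 -1 0 -0.2;0 0 -1 0 -0.2;0 0 -1 0 -0.2;0 0 -1 0 -0.2;0 0 -1 0 -0.2",
)

```text
t: 13.65
tool_pos: [0.5142, -0.1825, 0.041]
orientation: [-2.155, -2.285, 0.0]
force: [-0.6, -0.3, -0.1]
opening: 0.0557
gripper_force: 0.0
```

play_rows(
  increments="0 0 -25 0 -0.2;0 0 -70 0 -0.2;0 0 -115 0 -0.2;20 2 -149 0 -0.2;70 8 -149 0 -0.2;120 13 -149 0 -0.2;170 18 -149 0 -0.2;220 24 -149 0 -0.2;270 29 -149 0 -0.2;320 35 -149 0 -0.2;366 40 -149 0 -0.2;366 40 -149 0 -0.2;366 40 -149 0 -0.2;366 40 -149 0 -0.2",
)

```text
t: 15.05
tool_pos: [0.5327, 0.1844, 0.19]
orientation: [2.156, 2.285, -0.001]
force: [-0.5, -0.9, -0.2]
opening: 0.0555
gripper_force: 0.0
```

```bash
python3 - <<'E'
from h import *
s=state(); print(np.round(s["q"],2))
im=robot.read_camera("wrist"); c=cal("wrist"); cv2.imwrite("pics/w4.png",im); np.savez("w4.npz",*c)
lm("wrist","lamp","polariser","lug","flat","bar_face","seat")
robot.read_camera("scene"); lm("scene","cover","polariser","lug","bar_face","flat")
robot.read_camera("side"); lm("side","cover","polariser","lug","bar_face","flat")
cv2.imwrite("pics/w4c.png",cv2.resize(im[40:280,180:500],(800,600),interpolation=cv2.INTER_CUBIC))
E
```

```text
t 15.05 tcp [0.5327 0.1844 0.19  ] F [-0.5 -0.9 -0.2] op 0.0555
R [[-0.058, 0.998, -0.0], [0.998, 0.058, -0.001], [-0.001, -0.0, -1.0]]
[ 0.24  0.05  1.63 -0.    1.47  0.18]
wrist lamp []
wrist polariser [(0.58, [0.5243, 0.1829, 0.0529])]
wrist lug [(0.6, [0.5388, 0.1582, 0.0554]), (0.25, [0.5201, 0.2121, 0.0559])]
wrist flat [(0.85, [0.5185, 0.2125, 0.0533])]
wrist bar_face [(0.93, [0.5647, 0.1939, 0.0551])]
wrist seat []
scene cover [(0.72, [0.5145, -0.1835, 0.0062]), (0.48, [0.534, 0.161, 0.0579])]
scene polariser [(0.51, [0.5261, 0.1824, 0.0431])]
scene lug [(0.63, [0.5348, 0.1594, 0.0576])]
scene bar_face [(0.7, [0.5612, 0.1927, 0.0513]), (0.59, [0.4841, 0.4005, -0.0012])]
scene flat [(0.74, [0.5151, 0.2133, 0.0565])]
side cover [(0.7, [0.5114, -0.1841, -0.0006]), (0.6, [0.5272, 0.1797, 0.0494])]
side polariser [(0.65, [0.5787, -0.4071, 0.0009]), (0.56, [0.5282, 0.1803, 0.047])]
side lug [(0.76, [0.5318, 0.161, 0.0607]), (0.64, [0.4889, 0.4649, 0.0004])]
side bar_face [(0.59, [0.5604, 0.1954, 0.058]), (0.45, [0.5191, 0.2076, 0.053])]
side flat [(0.9, [0.5185, 0.207, 0.053])]
```

View pics/w4c.png

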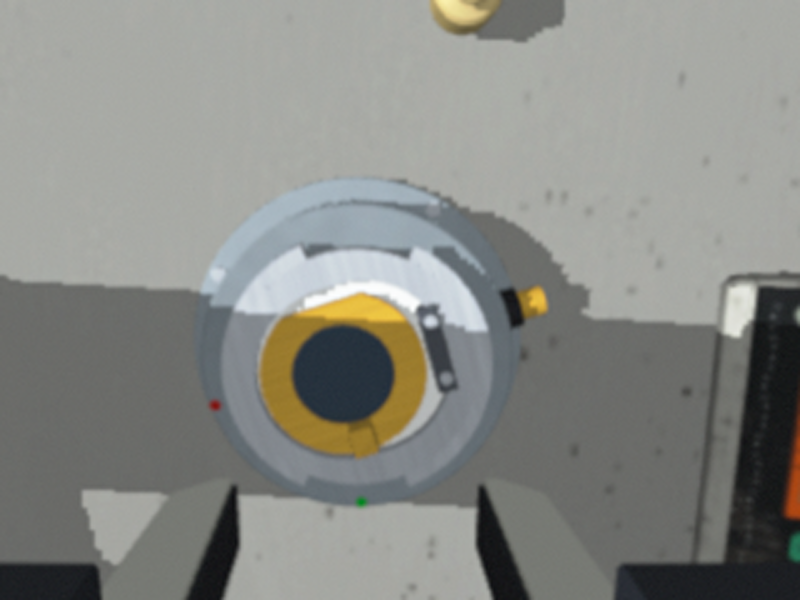

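The crop shows the seat with the disc (glass) at (343,374) and its lug at (361,438). The flat faces up-left, the bar runs from (428,308) to (448,390), and the red and green marks are at (215,405) and (361,502). I'll turn these into positions.

```bash
python3 - <<'E'
from h import *
z=np.load("w4.npz"); c=[z[f"arr_{i}"] for i in range(4)]
f=lambda u,v,h: plane(c,[[180+u/2.5,40+v/2.5]],h)[0][:2]
an=lambda d: np.degrees(np.arctan2(d[1],d[0])).round(1)
im=cv2.imread("pics/w4.png"); hsv=cv2.cvtColor(im,cv2.COLOR_BGR2HSV)
gl=((hsv[...,2]<75)).astype(np.uint8); n,l,st,ce=cv2.connectedComponentsWithStats(gl)
P=np.array([180+343/2.5,40+374/2.5])
for i in range(1,n):
    if st[i,4]>300 and np.hypot(*(ce[i]-P))<15: print("glass",ce[i],plane(c,[ce[i]],.054)[0])
br=((hsv[...,0]>14)&(hsv[...,0]<30)&(hsv[...,1]>140)).astype(np.uint8); n,l,st,ce=cv2.connectedComponentsWithStats(br)
for i in range(1,n):
    if st[i,4]>500 and np.hypot(*(ce[i]-P))<30:
        h=cv2.convexHull(cv2.findNonZero((l==i).astype(np.uint8))).reshape(-1,2); print("brass",cv2.minEnclosingCircle((plane(c,h,.054)[:,:2]*1000).astype(np.float32)))
disc=f(343,374,.054); lug=f(361,438,.0655); r=f(215,405,.04); g=f(361,502,.04); a=f(418,308,.057); b=f(445,390,.057)
fl0,fl1=f(302,312,.054),f(365,291,.054)
L=np.array([.5315,.1848])
print("disc",disc,"lug",lug,np.hypot(*(lug-disc)),an(disc-lug)); print("red",an(L-r),"grn",an(L-g)-75,"bar",an(a-b)-90,"len",np.hypot(*(a-b)),"stub",an(f(545,302,.02)-L))
print("flat",fl0,fl1,an(fl1-fl0)+90, np.hypot(*(fl1-fl0)))
print("lamp est from marks mid/bar:",(a+b)/2)
E
```

```text
glass [316.86992543 189.1988401 ] [0.52616744 0.18322151 0.054     ]
brass ((527.2743530273438, 181.86578369140625), 34.27080154418945)
disc [0.526522   0.18282236] lug [0.53509435 0.15992993] 0.024444806044842036 110.5
red 20.8 grn 20.299999999999997 bar 22.400000000000006 len 0.03526766484732527 stub 18.2
flat [0.50902381 0.20719739] [0.53340176 0.21691864] 111.7 0.026244752807275343
lamp est from marks mid/bar: [0.56116265 0.19559331]
```

play_rows(
  increments="-8 0.3 30 -6 0.35;-16 0.6 60 -12 0.35;-24.5 0.9 85 -16.5 0.35;-24.5 0.9 105 -16.5 0.35;-24.5 0.9 120 -16.5 0.35;-24.5 0.9 128 -16.5 0.35;-24.5 0.9 132 -16.5 0.35;-24.5 0.9 132 -16.5 0.35",
  force=15,
)

```text
t: 16.8
tool_pos: [0.5352, 0.1611, 0.0583]
orientation: [1.805, 2.571, 0.0]
force: [-0.6, 0.6, 0.3]
opening: 0.0304
gripper_force: 0.0
```

```bash
python3 - <<'E'
from h import *
s=state()
a=robot.read_camera("scene"); lm("scene","lug"); b=robot.read_camera("side"); lm("side","lug"); w=robot.read_camera("wrist"); lm("wrist","lug","polariser","flat")
cv2.imwrite("pics/l1.png",np.hstack([cv2.resize(b[200:280,260:360],(400,320),interpolation=cv2.INTER_CUBIC),cv2.resize(w[100:340,170:470],(400,320))]))
E
```

```text
t 16.8 tcp [0.5352 0.1611 0.0583] F [-0.6  0.6  0.3] op 0.0304
R [[-0.34, 0.941, 0.0], [0.941, 0.34, 0.0], [0.0, 0.0, -1.0]]
scene lug [(0.54, [0.5361, 0.1592, 0.0536]), (0.48, [0.5797, -0.4095, -0.002])]
side lug [(0.65, [0.534, 0.1604, 0.0616])]
wrist lug [(0.8, [0.535, 0.1594, 0.0569])]
wrist polariser [(0.89, [0.5242, 0.183, 0.0532]), (0.26, [0.5186, 0.2147, 0.0577])]
wrist flat [(0.65, [0.5206, 0.2122, 0.0557]), (0.6, [0.5264, 0.1844, 0.0505])]
```

View pics/l1.png

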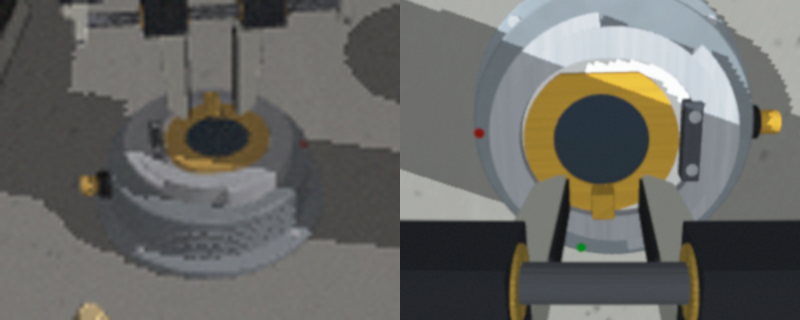

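The lug sits centred between the open fingers, and the flat at the top is square to the tool, a quarter turn from the bar. Now pinching.

play_rows(
  increments="-0.5 0 0.5 0 1;-0.5 0 0.5 0 1;-0.5 0 0.5 0 1;-0.5 0 0.5 0 1;-0.5 0 0.5 0 1;-0.5 0 0.5 0 1",
  force=15,
)

```text
t: 17.8
tool_pos: [0.5352, 0.1603, 0.0576]
orientation: [-1.805, -2.571, 0.0]
force: [0.5, -0.1, -0.3]
opening: 0.0094
gripper_force: 15.0
```

play_rows(
  increments="0.1 -2.8 0 6 1;0.6 -5.5 0 12 1;1.3 -8.2 0 18 1;2.3 -10.8 0 24 1;3.6 -13.3 0 30 1;5.1 -15.6 0 36 1;6.8 -17.7 0 42 1;8.8 -19.7 0 48 1;8.8 -19.7 0 48 1",
)

```text
t: 18.7
tool_pos: [0.5139, 0.1619, 0.0578]
orientation: [2.696, 1.612, 0.001]
force: [2.0, -0.9, -0.6]
opening: 0.01
gripper_force: 15.0
```

play_rows(
  increments="0.1 -2.8 0 6 1;0.6 -5.5 0 12 1;1.3 -8.2 0 18 1;2.3 -10.8 0 24 1;3.6 -13.3 0 30 1;5.1 -15.6 0 36 1;6.6 -17.5 0 41.4 1;6.6 -17.5 0 41.4 1",
)

```text
t: 19.5
tool_pos: [0.5028, 0.1756, 0.0582]
orientation: [3.091, 0.558, 0.004]
force: [4.9, -2.7, -2.0]
opening: 0.0096
gripper_force: 15.1
```

play_rows(
  increments="1 0 0 0 1;2 0 0 0 1;3 0 0 0 1;4 0 0 0 1;4 0 0 0 1",
)

```text
t: 20.0
tool_pos: [0.505, 0.1766, 0.0576]
orientation: [3.09, 0.561, -0.002]
force: [-0.1, -5.5, 1.7]
opening: 0.0095
gripper_force: 15.0
```

```bash
python3 - <<'E'
from h import *
s=state()
w=robot.read_camera("wrist"); lm("wrist","lug","polariser","flat","bar_face")
cv2.imwrite("pics/l2.png",cv2.resize(w[100:340,160:480],(800,600),interpolation=cv2.INTER_CUBIC))
E
```

```text
t 20.0 tcp [0.505  0.1766 0.0576] F [-0.1 -5.5  1.7] op 0.0095
R [[0.936, 0.352, -0.001], [0.352, -0.936, -0.001], [-0.001, 0.001, -1.0]]
wrist lug [(0.57, [0.5012, 0.1772, 0.0587])]
wrist polariser [(0.72, [0.5256, 0.1875, 0.0507]), (0.54, [0.4854, 0.4059, -0.0002])]
wrist flat [(0.84, [0.5553, 0.1984, 0.0551])]
wrist bar_face []
```

View pics/l2.png

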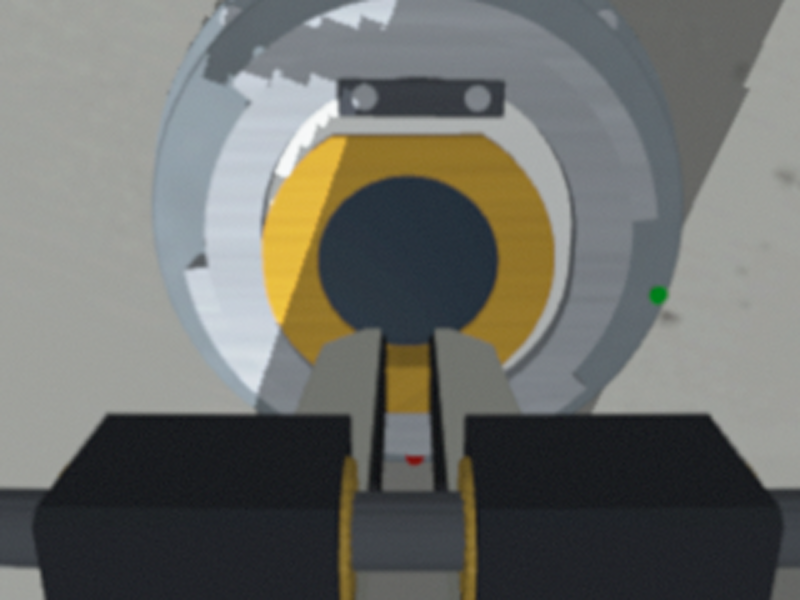

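The flat (row 135) is parallel to the bar (row 117), with about 4 mm between them. The disc rides about 2 mm too far left, so I'll centre it and slide it on.

play_rows(
  increments="0 1 0 0 1;0 2 0 0 1;1 2 0 0 1;2 2 0 0 1;3 2 0 0 1;3 2 0 0 1",
)

```text
t: 20.85
tool_pos: [0.5088, 0.1768, 0.0576]
orientation: [-3.091, -0.558, -0.0]
force: [0.3, 0.3, -0.0]
opening: 0.0097
gripper_force: 15.0
```

play_rows(
  increments="0.5 0 0 0 1;1 0 0 0 1;1 0 0 0 1",
)

```text
t: 21.15
tool_pos: [0.5096, 0.177, 0.0576]
orientation: [-3.092, -0.558, 0.0]
force: [-0.3, 0.1, 0.3]
opening: 0.0095
gripper_force: 15.0
```

```bash
python3 - <<'E'
from h import *
s=state(); print(s["wrist_torque"])
w=robot.read_camera("wrist"); cv2.imwrite("pics/l3.png",w)
hsv=cv2.cvtColor(w,cv2.COLOR_BGR2HSV)
# scan columns: bar lower edge / brass upper edge
for x in (300,310,320,330,340,350):
    col=hsv[120:180,x]; br=np.nonzero((col[:,0]>14)&(col[:,0]<30)&(col[:,1]>140))[0]; dk=np.nonzero((col[:,2]<80)&(col[:,1]<110))[0]
    dk=dk[dk<(br[0] if len(br) else 60)]
    print(x,"bar",120+dk.min() if len(dk) else None,120+dk.max() if len(dk) else None,"brass",120+br[0] if len(br) else None)
E
```

```text
t 21.15 tcp [0.5096 0.177  0.0576] F [-0.3  0.1  0.3] op 0.0095
R [[0.937, 0.35, -0.0], [0.35, -0.937, 0.0], [-0.0, -0.0, -1.0]]
[-0.0171163   0.29266787 -0.04461593]
300 bar 153 153 brass 155
310 bar 140 153 brass 155
320 bar 140 154 brass 155
330 bar 140 154 brass 155
340 bar 141 154 brass 155
350 bar 141 154 brass 155
```

play_rows(
  increments="0.5 0 0 0 1;1 0 0 0 1;1 0 0 0 1",
)

```text
t: 21.5
tool_pos: [0.5097, 0.1771, 0.0576]
orientation: [3.091, 0.558, -0.003]
force: [-5.8, -1.4, 5.7]
opening: 0.0098
gripper_force: 15.0
```

play_rows(
  increments="0.5 0 0 0 1;0.5 0 0 0 1",
)

```text
t: 21.7
tool_pos: [0.5097, 0.1771, 0.0576]
orientation: [3.091, 0.558, -0.005]
force: [-8.3, -3.3, 8.1]
opening: 0.01
gripper_force: 15.0
```

play_rows(
  increments="0.5 0 0 0 1;0.5 0 0 0 1",
)

```text
t: 21.9
tool_pos: [0.5097, 0.1771, 0.0575]
orientation: [3.091, 0.558, -0.006]
force: [-9.7, -4.1, 10.2]
opening: 0.0097
gripper_force: 15.0
```

play_rows(
  increments="-0.7 0 0 0 1;-1.2 0 0 0 1;-1.2 0 0 0 0.6;-1.2 0 0 0 0.35;-1.2 0 0 0 0.35;-1.2 0 0 0 0.35;-1.2 0 0 0 0.35;-1.2 0 0 0 0.35;-1.2 0 -10 0 0.35;-1.2 0 -40 0 0.35;-1.2 0 -85 0 0.35;-1.2 0 -110 0 0.35;-1.2 0 -110 0 0.35;-1.2 0 -110 0 0.35",
)

```text
t: 23.3
tool_pos: [0.5109, 0.1774, 0.1687]
orientation: [-3.092, -0.558, -0.003]
force: [-1.0, -0.9, -0.1]
opening: 0.03
gripper_force: 0.0
```

```bash
python3 - <<'E'
from h import *
s=state()
w=robot.read_camera("wrist"); c=cal("wrist"); np.savez("w5.npz",*c); cv2.imwrite("pics/w5.png",w)
lm("wrist","lug","polariser","flat","bar_face")
a=robot.read_camera("scene"); lm("scene","cover","rib","polariser","weight_500","dropper_bottle","flat_brush")
v=cv2.resize(w[90:270,210:430],(733,600),interpolation=cv2.INTER_CUBIC); cv2.imwrite("pics/w5c.png",v)
E
```

```text
t 23.3 tcp [0.5109 0.1774 0.1687] F [-1.  -0.9 -0.1] op 0.03
R [[0.937, 0.349, 0.002], [0.349, -0.937, 0.0], [0.002, 0.0, -1.0]]
wrist lug [(0.84, [0.5065, 0.1773, 0.0579])]
wrist polariser [(0.57, [0.5318, 0.1865, 0.0517])]
wrist flat [(0.78, [0.5629, 0.1992, 0.0568])]
wrist bar_face [(0.85, [0.5616, 0.1945, 0.0513]), (0.21, [0.4912, 0.4648, -0.0037])]
scene cover [(0.96, [0.5122, -0.1823, 0.0061])]
scene rib [(0.65, [0.5189, -0.1785, 0.0488])]
scene polariser [(0.78, [0.5283, 0.1892, 0.0449])]
scene weight_500 [(0.63, [0.4846, 0.4029, -0.0011])]
scene dropper_bottle [(0.6, [0.4931, 0.4662, 0.0015])]
scene flat_brush [(0.94, [0.581, -0.4109, 0.0]), (0.2, [0.4907, 0.4657, 0.0015])]
```

View pics/w5c.png

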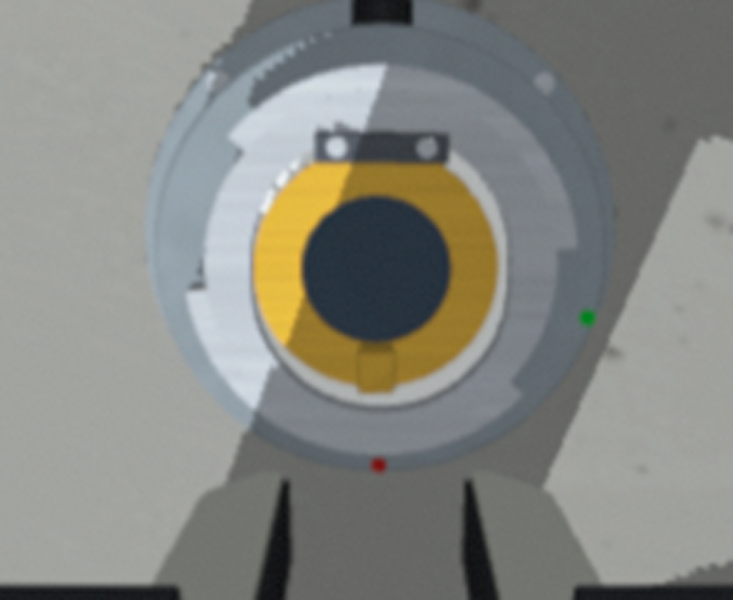

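The flat lies square and snug against the bar (row 162), the lug is on the red-mark side at (377,367), and the disc is still in its seat. The cover stands on the mat, the other things haven't moved, and the gripper is clear. Handing in.

```bash
python3 -c "
from plant import robot
print(robot.close_job())"
```

```text
the job is handed in; nothing more can be done
None
```

The job is handed in after about 23 s of robot time: the cover is off and stands right way up on the blue mat, the polariser's flat is square and snug against the bar, and the gripper holds nothing.

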